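# Hold the cover plate over the loaded gear case

### The job

One of the two open gear cases on the bench already has its gear inside. Take the rectangular cover plate by the rib on its top and hold it level and still over that case, hovering about 15 mm clear above its top face without ever setting it down on a case, long side along long side, with its four corner holes centred over the four threaded holes so that the screws can be started. The job finishes while you are still holding the plate there: do not put it down or let go, and leave the gear and everything else on the bench where they are.

Things in the scene. Friction and masses are not known exactly. Their poses are not given: they have to be found in the camera images.
- cover: loose aluminium plate, 110 (x) x 80 (y) x 6 mm, 0.15 to 0.31 kg, flat on the bench. Origin: centre of its underside; x along its long side, z up. Four holes 11 mm wide at x = +-43, y = +-28 mm, the pattern of the threaded holes (fits turned by half a turn too). In the middle of its top the rib to take it by: 50 mm long (x), 14 mm wide (y), from 6 to 36 mm above the underside.
- cover_grip (a point): point inside the cover's rib, on its centre line, 26 mm above the cover's underside; axes as the cover's
- case_a: open gear case, block 110 (x) x 80 (y) x 50 mm high, fixed to the bench. Origin: centre of its underside; x along its long side, z up. In its top: an opening 60 x 56 mm (floor 10 mm above the bench) and four threaded holes 5 mm wide at x = +-43, y = +-28 mm. A plug 18 mm wide sticks 8 mm out of its -x end, 30 mm up. Either case may be the one with the gear, on either side.
- case_a_rim (a point): centre of case_a's top face, 50 mm above the bench; axes as the case's
- case_b: open gear case, block 110 (x) x 80 (y) x 50 mm high, fixed to the bench. Origin: centre of its underside; x along its long side, z up. In its top: an opening 60 x 56 mm (floor 10 mm above the bench) and four threaded holes 5 mm wide at x = +-43, y = +-28 mm. A plug 18 mm wide sticks 8 mm out of its -x end, 30 mm up. Identical to case_a.
- case_b_rim (a point): centre of case_b's top face, 50 mm above the bench; axes as the case's
- gear: loose steel gear, 54 mm across and 16 mm thick, with a hub 16 mm across up to 28 mm, lying flat in the middle of one case's opening, 10 mm above the bench, its top 12 mm below the case's top face. Origin: centre of its underside; z up. Leave it in place.
- round_lid: bystander: round aluminium lid 76 mm across, 6 mm thick, with a rib 50 x 12 mm up to 30 mm high; origin under its centre. Not for these cases.
- graver: bystander: engraving tool with a wooden mushroom handle, 147 mm long and 26 mm high, lying along its own x (blade to +x); origin on the bench near its middle
- hammer: bystander: hammer, 220 mm long, lying along its own x (head to +x); origin on the bench, under it
- bottle: bystander: closed plastic bottle, 60 mm across, 140 mm high; origin under its centre
- jar: bystander: closed glass jar, 60 mm across, 60 mm high; origin under its centre
- screw_tray: bystander: small wooden tray of screws, 90 x 70 x 22 mm; origin under its centre
Mind the look-alikes: they are no part of the job. What is shaped like the cover but brown or turquoise is not meant.

How it is judged:
On the way:
1. the cover is lifted off the bench in the gripper (height (world z) of cover above 0.03 m and contact force between cover and the fingers above 0.5 N), for 0.2 s.
At the end, for the whole second after the job is handed in: Cover held still in the gripper, touching nothing else, over the case with the gear: 5 to 30 mm above it, centres within 3.5 mm, long sides within 0.04 rad (either way round), level within 0.09 rad; gear within 10 mm and bystanders within 30 mm of their starts (((horizontal distance between gear and case_a_rim below 0.015 m and horizontal distance between cover and case_a_rim below 0.0035 m and angle between the x axis of cover and the x axis of case_a_rim, either way round below 0.04 rad and z of cover in the frame of case_a_rim between 0.005 and 0.03 m) or (horizontal distance between gear and case_b_rim below 0.015 m and horizontal distance between cover and case_b_rim below 0.0035 m and angle between the x axis of cover and the x axis of case_b_rim, either way round below 0.04 rad and z of cover in the frame of case_b_rim between 0.005 and 0.03 m)) and angle between cover's own z axis and vertical below 0.09 rad and linear speed of cover below 0.02 m/s and contact force between cover and the fingers above 0.5 N and contact force between cover and case_a below 0.1 N and contact force between cover and case_b below 0.1 N and contact force between cover and gear below 0.1 N and distance of each of round_lid, graver, hammer, bottle, jar, screw_tray from where it was at the start of the episode below 0.03 m and distance of gear from where it was at the start of the episode below 0.01 m); the arm keeps its last pose, push and grip.
It fails at once if the cover is set down on or knocked against a case (over 2 N) (contact force between cover and case_a above 2 N or contact force between cover and case_b above 2 N).
It fails at once if the gear is disturbed (over 10 mm) (distance of gear from where it was at the start of the episode above 0.01 m).
It fails at once if a bystander is moved more than 30 mm (distance of any of round_lid, graver, hammer, bottle, jar, screw_tray from where it was at the start of the episode above 0.03 m).
It also fails if it takes over 40 s, if anything falls off the work surface, if the arm or the gripper's body presses on something with over 40 N, if the wrist force passes 120 N, or if a joint passes its speed limit or range.

### The arm

A 7-joint arm with a two-finger parallel gripper is mounted at the origin on the work surface. World frame = base frame: x ahead of the robot, y to its left, z up, the work surface at z = 0. Lengths are in m, angles in rad, forces in N, time in s.
With the tool pointing down it reaches from about 0.425 to 0.8 m from the base axis. Payload 8.3 kg.
Tool frame: the origin (TCP) lies midway between the tips of the shut fingers; the grasp point (between the pads) lies behind it (manip.tcp_to_grasp is the z of the grasp point in the tool frame, in m); z points along the fingers, y is the line along which they close (so a half turn about z gives the same grasp; the last joint's range is limited). The gripper opens to 85 mm and grips with 20 to 120 N. Pads are 22 mm wide; open, the fingers measure 114 mm over their backs; the gripper's body (76 mm by 85 mm) begins 54 mm behind the grasp point. The pads swing forward as they close: fully open they stand 13 mm farther back than shut.
Start: joints at [-1.363, 0.383, 0.016, 1.37, -0.006, 1.388, -0.046], TCP at [0.167, 0.602, 0.231] pointing down, gripper open.
Joint ranges: [-2.95, 2.95], [-0.25, 2.06], [-1.52, 1.56], [0.18, 2.33], [-1.44, 4.58], [0.02, 2.06], [-3.01, 3.01]. Speed limits (rad/s): [2.39, 2.39, 3.01, 3.01, 3.14, 3.14, 3.14].

### API

Orientations are given as a unit quaternion [w, x, y, z].
In Python, from cell import manip, hand, get_image, calibration gives the robot as it stands. Calls block until the motion is done:
- manip.move_to(position, orientation): joint-space move of the TCP to a pose.
- manip.movel(position, ori=None, feed=0.15, threshold=None): straight line of the TCP; ori=None keeps the orientation; feed is the mean speed in m/s. With threshold (N) it stops when the force on the tool has changed by that much, and returns True; else False.
- manip.movej(angles): joint-space move.
- hand.gripper_to(opening): finger opening in m; the grip force is fixed at half the most; returns when the fingers have stopped.
- manip.dwell(seconds).
- manip.inverse_kinematics(position, orientation): joint angles nearest the present ones, or None.
- manip.get_obs(): the state.
- get_image(name): name is "scene" or "side" or "wrist"; returns the picture (480x640x3 uint8, red, green, blue); there is no depth.
- calibration(name): a dict with "fx", "fy", "cx", "cy" (pixels), "k1" (the pictures are not rectified: a ray, as slopes to the right and down, at radius r is drawn at 1 + k1 r^2 times it, then the intrinsics apply), "world_from_camera" (4x4, takes a point from camera to world coordinates). Camera axes: x right, y down, z forward; pixel columns grow to the right and rows downward; lengths in m; the calibration is good to about 2 mm. A picture is of the moment at which its call begins: read the wrist's pose just before it. calibration takes no time and is no camera call; for the wrist camera it gives the pose at the moment of the call.
A pose or a line that the arm cannot do raises manip.PlanningError and nothing moves.
- manip.close_job(): hands the job in; it is judged then, once.
The state is a dict: "t": time; "qpos": joint angles; "joint_velocities": joint speeds; "joint_torque": joint torques, N m; "tool_pos": TCP position; "tool_rot": TCP orientation; "ft_force": force on the tool from outside, world axes, zero at the start; "moment": the same for the moment, N m; "grip_width": finger opening in m; "grip_force": force on a finger pad.
Only numpy, scipy, OpenCV 4.12 (cv2) and the standard library are available. Lean on these libraries where they do the work, as an engineer would, in place of code of your own. Each camera call takes 0.05 s, during which the arm holds its last target. There are 200 camera calls.

## Working session

There is one attempt and no reset: what is moved stays moved. The work goes in short steps, each a Python script; the robot and the scene stay as the last script left them, time stands still between calls to the robot, and variables do not carry over. Pictures are saved under pics/ and viewed, at most 10 in all, crops included, and the job is handed in when it is done.

```bash
mkdir -p pics; ls; python3 - <<'E'
from cell import manip, hand, get_image, calibration
import cv2
for n in ("scene","side","wrist"):
    c=calibration(n); print(n,c)
    cv2.imwrite(f"pics/{n}0.png",get_image(n)[:,:,::-1])
o=manip.get_obs(); print(o["t"],o["tool_pos"],o["tool_rot"],manip.tcp_to_grasp)
E
```

```text
pics
scene {'fx': 565.9302692702819, 'fy': 565.9302692702819, 'cx': 321.71884661367295, 'cy': 242.74185759186508, 'k1': -0.006096098605034375, 'world_from_camera': array([[ 0.49182935,  0.62127074, -0.61002177,  1.36885118],
       [ 0.87051978, -0.36478782,  0.33034097, -0.41544656],
       [-0.01729733, -0.6935074 , -0.72024183,  1.01325843],
       [ 0.        ,  0.        ,  0.        ,  1.        ]])}
side {'fx': 527.0635036307297, 'fy': 527.0635036307297, 'cx': 317.0490312141573, 'cy': 237.47422550643384, 'k1': -0.11818123559708668, 'world_from_camera': array([[-0.99264475, -0.08375921,  0.0874117 ,  0.52158633],
       [-0.12064746,  0.74423013, -0.65693661,  0.65280858],
       [-0.01002993, -0.66265067, -0.74886146,  0.82650463],
       [ 0.        ,  0.        ,  0.        ,  1.        ]])}
wrist {'fx': 390.4545185279773, 'fy': 390.4545185279773, 'cx': 325.10504471301715, 'cy': 240.44878146108422, 'k1': -0.06401259594377263, 'world_from_camera': array([[ 0.26865706,  0.92626767,  0.26429453,  0.0993849 ],
       [ 0.96323496, -0.25796345, -0.07505514,  0.62064452],
       [-0.00134282,  0.27474182, -0.9615171 ,  0.37212857],
       [ 0.        ,  0.        ,  0.        ,  1.        ]])}
0.15 [0.1670447  0.60187883 0.23051651] [-1.00835242e-04  1.34964712e-01  9.90850132e-01 -7.29639705e-04] -0.0187
```

View pics/scene0.png

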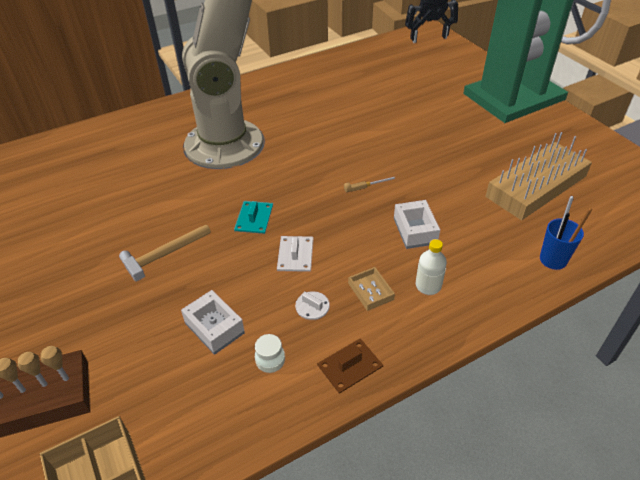

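Scene: there are three cover-shaped plates: turquoise (254,217), bare aluminium (295,253) and brown (350,365). The aluminium one fits the description. The case at (212,320) seems to hold the gear, and the one at (416,222) looks empty. I'll confirm this in a crop.

```bash
python3 - <<'E'
import cv2,numpy as np
im=cv2.imread("pics/scene0.png")
a=cv2.resize(im[270:360,170:270],None,fx=4,fy=4,interpolation=cv2.INTER_CUBIC)[:300]
a=cv2.resize(im[285:355,175:250],(400,373),interpolation=cv2.INTER_CUBIC)
b=cv2.resize(im[220:290,260:335],(400,373),interpolation=cv2.INTER_CUBIC)
cv2.imwrite("pics/crop1.png",np.hstack([a,b]))
E
cat > h.py <<'E'
from cell import manip, hand, get_image, calibration
import numpy as np, cv2
from scipy.optimize import least_squares
from scipy.spatial.transform import Rotation as R
def dist(c): return np.array([c["k1"],0,0,0,0.])
def K(c): return np.array([[c["fx"],0,c["cx"]],[0,c["fy"],c["cy"]],[0,0,1]])
def ray(c,uv,z):
    # undistort to normalized, intersect plane z
    p=cv2.undistortPoints(np.array(uv,float).reshape(-1,1,2),K(c),dist(c)).reshape(-1,2)
    T=c["world_from_camera"]; d=np.c_[p,np.ones(len(p))]@T[:3,:3].T
    s=(z-T[2,3])/d[:,2]
    return T[:3,3]+s[:,None]*d
def project(c,P):
    M=np.linalg.inv(c["world_from_camera"])
    return cv2.projectPoints(np.array(P,float).reshape(-1,1,3),cv2.Rodrigues(M[:3,:3])[0],M[:3,3],K(c),dist(c))[0].reshape(-1,2)
def down(yaw):
    "tool pointing down, tool y along world direction yaw+90deg (tool x along yaw)"
    q=(R.from_euler("z",yaw)*R.from_euler("x",np.pi)).as_quat(); return np.r_[q[3],q[:3]]
E
python3 - <<'E'
from h import *
c=calibration("scene")
print(ray(c,[(295,253)],.006),ray(c,[(212,315),(416,218)],.05))
E
```

```text
[[ 0.51297807 -0.02653697  0.006     ]] [[ 0.62014769 -0.27800916  0.05      ]
 [ 0.59685748  0.2677093   0.05      ]]
```

View pics/crop1.png

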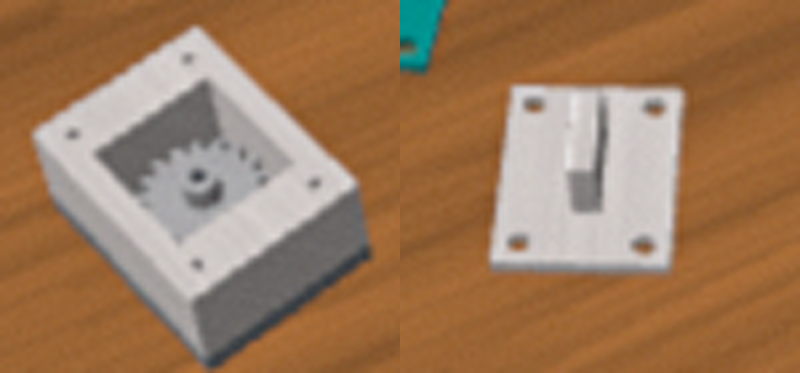

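Confirmed: the gear is in the left case (hub near (212,320)), and the aluminium plate with four holes is the cover. I'll fit both poses from the hole pixels.

```bash
cat >> h.py <<'E'
HOLES=np.array([[43,28],[43,-28],[-43,-28],[-43,28]])/1000.
def fit(P):
    "P: 4 hole xy in any order -> centre, yaw of long side, rms"
    P=np.asarray(P)[:,:2]; c=P.mean(0); best=None
    from itertools import permutations
    for p in permutations(range(4)):
        Q=P[list(p)]-c
        H=HOLES.T@Q; a=np.arctan2(H[0,1]-H[1,0],H[0,0]+H[1,1])
        e=np.sqrt((((HOLES@R.from_euler("z",a).as_matrix()[:2,:2].T)-Q)**2).sum(1).mean())
        if best is None or e<best[2]: best=(c,a,e)
    a=(best[1]+np.pi/2)%np.pi-np.pi/2
    return best[0],a,best[2]
E
python3 - <<'E'
from h import *
c=calibration("scene")
A=np.array([(188,59),(72,133),(315,183),(197,264)])/5.333+[174.6,284.6]
B=np.array([(134,104),(255,106),(117,242),(243,246)])/5.333+[259.6,219.6]
fa=fit(ray(c,A,.05)); fb=fit(ray(c,B,.006)); print(fa,fb)
q=manip.get_obs()["tool_rot"]; r=R.from_quat(np.r_[q[1:],q[0]]); print(r.as_matrix())
M=calibration("wrist")["world_from_camera"]
print("cam in tool",r.as_matrix().T@(M[:3,3]-manip.get_obs()["tool_pos"]), r.as_matrix().T@M[:3,2])
for n,f in (("case",fa),("cover",fb)):
  for z in (.15,.2,.25):
   for k in (0,np.pi):
    j=manip.inverse_kinematics([*f[0],z],down(f[1]+k)); print(n,z,k,None if j is None else np.round(j,2))
E
```

```text
(array([ 0.6169131, -0.2796965]), np.float64(0.23010846226320703), np.float64(0.0004080439323898858)) (array([ 0.5098049 , -0.02562131]), np.float64(-0.559285002301456), np.float64(0.0005435008032186265))
[[-9.63569033e-01  2.67459458e-01 -3.96776450e-04]
 [ 2.67459752e-01  9.63567988e-01 -1.41870880e-03]
 [ 2.87400023e-06 -1.47314559e-03 -9.99998915e-01]]
cam in tool [ 0.07021456 -0.00019032 -0.14174416] [-2.74731378e-01  2.52853706e-05  9.61521019e-01]
case 0.15 0 [-0.18  0.7   0.92  1.35 -0.55  1.36 -0.6 ]
case 0.15 3.141592653589793 [-0.25  0.78  1.1   1.36 -0.69  1.41  2.62]
case 0.2 0 [-0.22  0.71  1.04  1.28 -0.6   1.47 -0.58]
case 0.2 3.141592653589793 [-0.25  0.76  1.14  1.29 -0.68  1.5   2.61]
case 0.25 0 [-0.18  0.66  1.    1.2  -0.54  1.55 -0.62]
case 0.25 3.141592653589793 [-0.24  0.73  1.16  1.2  -0.66  1.59  2.59]
cover 0.15 0 [-1.06  0.51  1.37  1.83 -0.53  1.25 -1.66]
cover 0.15 3.141592653589793 [-0.73  0.25  0.84  1.83 -0.2   1.15  1.19]
cover 0.2 0 [-1.1   0.41  1.38  1.77 -0.41  1.32 -1.75]
cover 0.2 3.141592653589793 [-0.75  0.19  0.84  1.76 -0.15  1.26  1.14]
cover 0.25 0 [-1.12  0.33  1.38  1.69 -0.33  1.4  -1.82]
cover 0.25 3.141592653589793 [-0.7   0.14  0.77  1.68 -0.1   1.36  1.1 ]
```

```bash
python3 - <<'E'
from h import *
import json
for n,p,a,z in (("case",[.6169,-.2797],.2301,.2),("cover",[.5098,-.0256],-.5593,.16)):
    manip.move_to([*p,.25],down(a)); manip.movel([*p,z]); manip.dwell(.2)
    c=calibration("wrist"); im=get_image("wrist"); cv2.imwrite(f"pics/w_{n}.png",im[:,:,::-1])
    c["world_from_camera"]=c["world_from_camera"].tolist(); json.dump(c,open(f"w_{n}.json","w"))
    H=np.c_[HOLES@R.from_euler("z",a).as_matrix()[:2,:2].T+p,[.05 if n=="case" else .006]*4]
    c["world_from_camera"]=np.array(c["world_from_camera"]); print(n,project(c,H).round(1).tolist())
o=manip.get_obs(); print(o["t"],o["tool_pos"],o["qpos"])
a=cv2.imread("pics/w_case.png");b=cv2.imread("pics/w_cover.png")
E
```

```text
case [[286.8, 166.6], [362.1, 166.5], [359.5, 275.0], [289.7, 275.1]]
cover [[288.2, 166.4], [362.6, 166.4], [360.0, 273.7], [291.0, 273.8]]
6.4667 [ 0.51027647 -0.02557448  0.1606875 ] [-1.04562405  0.43348067  1.31630404  1.82052816 -0.44533848  1.23692416
 -1.72920589]
```

View pics/w_case.png

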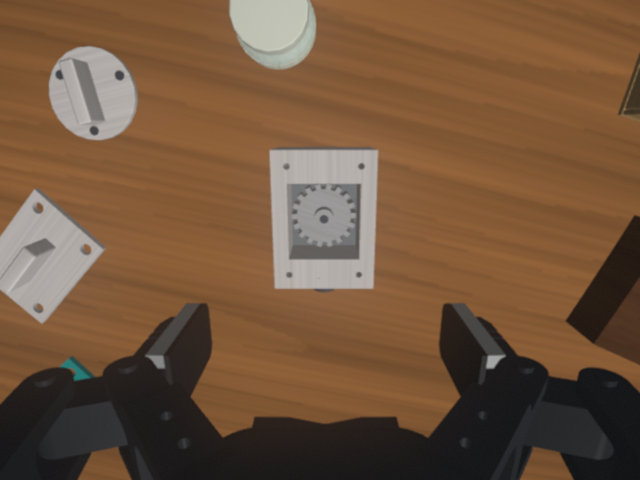

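View pics/w_cover.png

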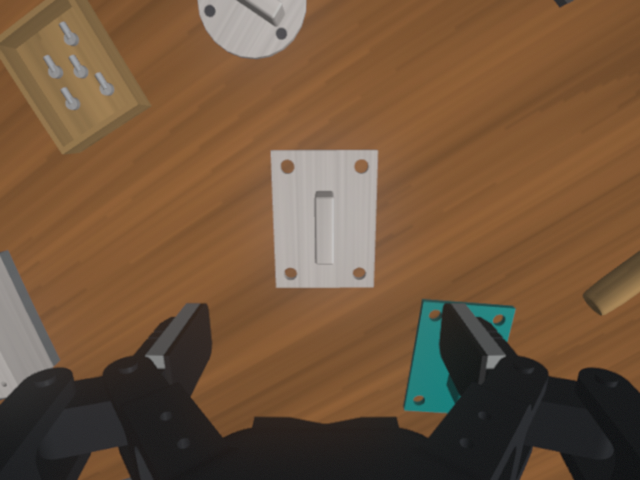

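Both views match the predictions to within a pixel: case holes near (286,167), (362,167), (359,275), (290,275) and cover holes near (288,167), (362,167), (359,274), (291,273). I'll take sub-pixel centroids, then grasp and lift.

```bash
python3 - <<'E'
from h import *
import json
G={"case":[[286.8,166.6],[362.1,166.5],[359.5,275.0],[289.7,275.1]],"cover":[[288.2,166.4],[362.6,166.4],[360.0,273.7],[291.0,273.8]]}
out={}
for n,z,h in (("case",.05,6),("cover",.006,11)):
    c=json.load(open(f"w_{n}.json")); c["world_from_camera"]=np.array(c["world_from_camera"])
    g=cv2.cvtColor(cv2.imread(f"pics/w_{n}.png"),cv2.COLOR_BGR2GRAY).astype(float)
    P=[]
    for u,v in G[n]:
        x0,y0=round(u)-h,round(v)-h; w=g[y0:y0+2*h+1,x0:x0+2*h+1]
        m=np.clip(np.median(w)-20-w,0,40); yy,xx=np.mgrid[:w.shape[0],:w.shape[1]]
        P.append([x0+(m*xx).sum()/m.sum(),y0+(m*yy).sum()/m.sum()])
    f=fit(ray(c,P,z)); print(n,np.round(P,1).tolist(),f); out[n]=[*f[0],f[1]]
json.dump(out,open("poses.json","w"))
x,y,a=out["cover"]; assert abs(x-.51)+abs(y+.0256)<.008
hand.gripper_to(.05)
manip.movel([x,y,.10],down(a)); manip.movel([x,y,.0105],feed=.08,threshold=8)
o=manip.get_obs(); print("bottom",o["tool_pos"],o["ft_force"])
hand.gripper_to(0.0)
o=manip.get_obs(); print(o["grip_width"],o["grip_force"],o["tool_pos"])
manip.movel([x,y,.15],feed=.1)
o=manip.get_obs(); print(o["t"],o["grip_width"],o["grip_force"],o["ft_force"],o["tool_pos"])
cv2.imwrite("pics/lift.png",get_image("wrist")[:,:,::-1])
E
```

```text
case [[286.0, 166.2], [361.0, 165.8], [358.5, 274.3], [288.9, 274.4]] (array([ 0.617227  , -0.27888588]), np.float64(0.23021420977008722), np.float64(0.0002073459331468086))
cover [[287.0, 166.3], [361.2, 166.1], [359.0, 273.2], [290.3, 273.3]] (array([ 0.51050427, -0.02504921]), np.float64(-0.5565055864771988), np.float64(0.00021218956318807677))
bottom [ 0.51093375 -0.02511144  0.01095898] [-0.20365409  0.25740395 -0.3111455 ]
0.012940729120863312 59.32278871536255 [ 0.51085556 -0.02489964  0.01092263]
10.6833 0.012917708596172956 58.422330021858215 [ 0.45887262  0.46224214 -3.16059095] [ 0.51013687 -0.02500672  0.14945928]
```

View pics/lift.png

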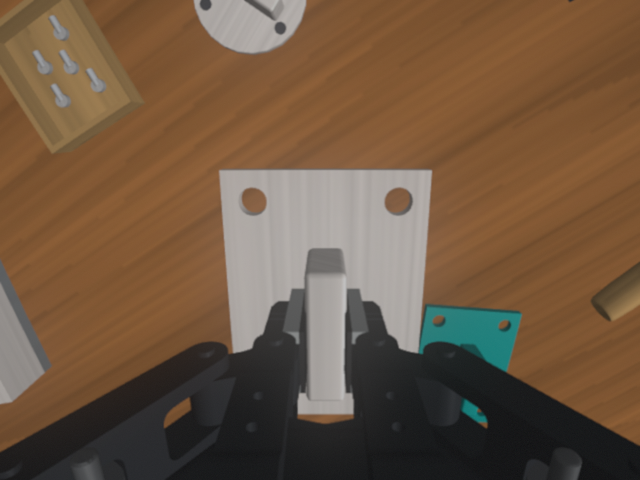

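Lift picture: the rib sits squarely between the pads (about (325,330)), the front holes at (252,201) and (398,201) are symmetric about the image centre, and the plate is level. I'll carry it over the case.

```bash
python3 - <<'E'
from h import *
import json
p=json.load(open("poses.json")); x,y,a=p["case"]
manip.movel([.5105,-.025,.2],feed=.15)
manip.move_to([x,y,.2],down(a)); manip.movel([x,y,.11],feed=.08); manip.movel([x,y,.079],down(a),feed=.03)
manip.dwell(.4)
for _ in range(2):
    t=manip.get_obs()["tool_pos"]; print(t)
    cmd=np.array([x,y,.077])*2-t if _==0 else cmd+np.array([x,y,.077])-t
    manip.movel(cmd,down(a),feed=.02); manip.dwell(.4)
o=manip.get_obs(); q=o["tool_rot"]; print(o["t"],o["tool_pos"],[x,y,a],R.from_quat(np.r_[q[1:],q[0]]).as_matrix().round(4),o["grip_width"],o["grip_force"],o["ft_force"])
for n in ("scene","side","wrist"): cv2.imwrite(f"pics/{n}F.png",get_image(n)[:,:,::-1])
# predicted hole positions / plate corners in the views, plate underside at tcp-.0109
Rz=R.from_euler("z",a).as_matrix()[:2,:2]
zt=o["tool_pos"][2]-.0109+.006
for n in ("scene","wrist"):
    print(n,project(calibration(n),np.c_[HOLES@Rz.T+[x,y],[zt]*4]).round(1).tolist())
s=cv2.imread("pics/sceneF.png")[270:360,165:265]
w=cv2.imread("pics/wristF.png")[150:420,180:470]
cv2.imwrite("pics/final.png",np.hstack([cv2.resize(s,(400,360),interpolation=cv2.INTER_CUBIC),cv2.resize(w,(387,360),interpolation=cv2.INTER_CUBIC)]))
E
```

```text
[ 0.61725973 -0.27886936  0.07906047]
[ 0.61723074 -0.27892827  0.07503214]
16.6167 [ 0.61715074 -0.27885789  0.07686824] [0.6172269958218215, -0.27888587999219616, 0.23021420977008722] [[ 9.736e-01  2.281e-01 -1.000e-04]
 [ 2.281e-01 -9.736e-01  0.000e+00]
 [-1.000e-04 -1.000e-04 -1.000e+00]] 0.01316393550669243 58.4659606218338 [-0.87164775 -0.24219816 -2.1846137 ]
scene [[232.5, 312.5], [210.2, 327.8], [186.7, 303.3], [208.7, 289.1]]
wrist [[252.1, 201.1], [399.1, 200.9], [388.6, 392.1], [262.9, 392.2]]
```

View pics/final.png

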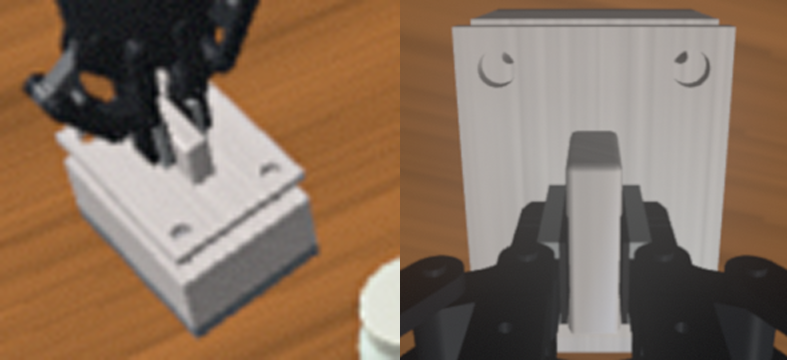

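The plate hovers clear of the case with an even margin on both sides. Its holes sit at (252,201.5) and (398,201) in the wrist view, and at (231.8,312.8) and (210.2,327.8) in the scene view. Both are within 1 px (under about 1 mm) of the positions predicted over the threaded holes, so I'm handing in.

```bash
python3 -c "
from cell import manip
print(manip.close_job())"
```

```text
the job is handed in; nothing more can be done
None
```

I handed the job in with the aluminium cover held level about 16 mm above the gear-filled case and its holes within about 1 mm of the threaded holes; no verdict was returned.

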